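# Riddle the mill balls

## Task

Lift the ball knob of the hinged metal pan to tip it so that the two porcelain mill balls roll out onto the steel bars of the wooden sieve box: the small worn one drops through into the tray beneath, the large one stays on top. Then pick the large ball off the bars and put it in the plain white bowl on the same table, leaving the bowl upright.

Things in the scene. Friction and masses are not known exactly. Their poses are not given: they have to be found in the camera images.
- riddle: Fixed wooden box, steel bars over a catch tray (floor z 5 mm). Origin on the table below the pan's hinge; balls pour to +x. Bars, 6 mm, along x at y -33, 0, 33 (gaps 27), from x 0 z 66 down to x 118 z 60, then a stop wall to z 85. Sides at y +-67, 64 high: pinch a ball on the bars from above, fingers closing along y. Hinge axis along y at x 0, z 95; the aluminium pan lies to -x of it, 90 wide.
- pan (a joint): Pan tilt, rad: 0 at rest, grows as its knob is lifted, stop 1.1. Ball knob, 26 mm, on a rod behind the pan: centre at riddle x -135, y 0, z 100 mm at rest; pinch it from above with fingers on its two y sides, lift on an arc about the hinge; it turns in the grip. Balls start to roll at 0.2 and are out at 0.8 held 1 s. Light, no spring; let go, it sinks back, which is fine.
- large_ball_center (a point): Centre of the large white porcelain mill ball, 44 mm across, 90 g. Starts in the pan at its back wall; too big for the bars, between two of which it rests with its centre about 19 mm above the bars' axes.
- small_ball_center (a point): Centre of the small worn mill ball, 19 mm across, 12 g, of the same white porcelain. Starts in the pan beside the large one; drops between the bars into the tray.
- bowl: Plain white glazed round bowl, loose, 158 mm across the rim and 73 mm high, open, inner floor 7 mm up and about 60 mm across, widening to the rim. Origin at the centre of its underside, z up.
Mind the look-alikes: they are no part of the job. What is shaped like the part that bears large_ball_center but blue, green or red is not meant.

How it is judged:
By the outcome, as a careful person would: the job done as asked, in the order asked, and still so for the second after the job is handed in, with the robot touching nothing.
It also fails if it takes over 48 s, if anything falls off the work surface, if the arm or the gripper's body presses on something with over 40 N, if the wrist force passes 120 N, or if a joint passes its speed limit or range.

## Robot

A 7-joint arm with a two-finger parallel gripper is mounted at the origin on the work surface; the furniture and walls round the work are solid. World frame = base frame: x ahead of the robot, y to its left, z up, the work surface at z = 0. Lengths are in m, angles in rad, forces in N, time in s.
With the tool pointing down it reaches from about 0.425 to 0.975 m from the base axis. Payload 16.7 kg.
Tool frame: the origin (TCP) lies at the very end of the fingers, on their centre line; the grasp point (between the pads) lies 19 mm behind it; y points along the fingers, x is the direction in which the jaws open and shut, and the axes are right-handed (so a half turn about y gives the same grasp; the last joint's range is limited). The gripper opens to 85 mm and grips with 20 to 120 N. Pads are 22 mm wide; open, the fingers measure 114 mm over their backs; the gripper's body (76 mm by 85 mm) begins 54 mm behind the grasp point. The pads swing forward as they close: fully open they stand 13 mm farther back than shut.
Start: joints at [1.067, 0.426, 0.074, 1.606, -0.034, 1.111, -0.067], TCP at [0.234, -0.633, 0.231] pointing down, gripper open.
Joint ranges: [-2.85, 2.85], [-0.5, 2.14], [-1.23, 1.37], [0.21, 2.46], [-1.02, 4.16], [0.16, 2.05], [-2.73, 2.73]. Speed limits (rad/s): [1.89, 1.89, 2.39, 2.39, 3.01, 3.01, 3.01].

## Interface

Orientations are given as a rotation vector (axis times angle).
In Python, from bench import bot gives the robot as it stands.
- The arm moves only by the shell command python3 -m jog 'ROWS' [FORCE]. ROWS is a JSON object of lists of equal length, an entry for each row: "grip": the finger opening in mm, from 0 to 85.4; "dp": the shift along the tool's x, y, z in mm, a list of three; "angular": the turn, a rotation vector about the tool's x, y, z in degrees, a list of three. A call has exactly 5 rows; each row is the pose to reach, as a shift and turn from the pose commanded when the call began, along the tool's axes at that moment; what a row does not reach only later rows make up. A row lasts 1/12 s, in which the tool goes at most 41.7 mm and 7.16 degrees, less where a joint would pass 70% of its speed; a pose out of reach is approached as far as the arm can. A call with a gripper value outside its range is refused whole. The fingers move at their own pace and stop on an object; FORCE is the grip in N (left out, the last holds). Time passes only in rows, so rows that repeat a pose let the fingers close, or fill a call up. It gives the time, the measured TCP pose, the force and the opening at its end, in the units of the state.
- bot.get_state(): the state, without advancing time (a new reading comes with each control period).
- bot.get_image(name): name is "side" or "top"; returns a dict with "img" (420x560x3 uint8, red, green, blue), "range_z" (420x560 float32, m along the optical axis (not along the pixel's ray), 0 where there is no reading), "fx", "fy", "cx", "cy" (pixels), "k1" (the pictures are not rectified: a ray, as slopes to the right and down, at radius r is drawn at 1 + k1 r^2 times it, then the intrinsics apply), "camera_from_world" (4x4, takes a point from world to camera coordinates). Camera axes: x right, y down, z forward; pixel columns grow to the right and rows downward; lengths in m; the calibration is good to about 2 mm. A picture is of the moment at which its call begins.
- bot.close_job(): hands the job in, once; it reports no verdict.
The state is a dict: "t": time; "q": joint angles; "qvel": joint speeds; "tau": joint torques, N m; "tcp_pos": TCP position; "ee_rot": TCP orientation; "force": force on the tool from outside, world axes, zero at the start; "ft_torque": the same for the moment, N m; "gripper_width": finger opening in m.
Only numpy, scipy, OpenCV 4.12 (cv2) and the standard library are available. Lean on these libraries where they do the work, as an engineer would, in place of code of your own. Each camera call takes 0.05 s, during which the arm holds its last target.

## Working session

There is one attempt and no reset: what is moved stays moved. The work goes in short steps, Python scripts to look and compute and a shell command to move; the robot and the scene stay as the last step left them, time stands still between calls to the robot, and variables do not carry over. Pictures are saved under pics/ and viewed, and the job is handed in when it is done.

```bash
ls; mkdir -p pics
cat > h.py <<'E'
import numpy as np, cv2
from bench import bot
from scipy.spatial.transform import Rotation as R
def save(n,fn):
    d=bot.get_image(n); cv2.imwrite(f'pics/{fn}.png',d['img'][:,:,::-1]); np.savez(f'pics/{fn}.npz',**d); return d
def load(fn): return dict(np.load(f'pics/{fn}.npz'))
def ray(d,u,v):
    K=np.array([[d['fx'],0,d['cx']],[0,d['fy'],d['cy']],[0,0,1]],float)
    p=cv2.undistortPoints(np.array([[[u,v]]],float),K,np.array([float(d['k1']),0,0,0]))[0,0]
    M=np.linalg.inv(d['camera_from_world']); return M[:3,3],M[:3,:3]@np.array([p[0],p[1],1.])
def onz(d,u,v,z):
    o,r=ray(d,u,v); return o+r*(z-o[2])/r[2]
def dep(d,u,v):
    o,r=ray(d,u,v); z=d['range_z'][int(round(v)),int(round(u))]; return o+r*z
def cross(d1,p1,d2,p2):
    o1,r1=ray(d1,*p1);o2,r2=ray(d2,*p2)
    s=np.linalg.lstsq(np.stack([r1,-r2],1),o2-o1,rcond=None)[0]
    a=o1+s[0]*r1;b=o2+s[1]*r2; return (a+b)/2,np.linalg.norm(a-b)
def proj(d,p):
    c=d['camera_from_world']@np.r_[p,1]; x,y=c[:2]/c[2]; k=1+d['k1']*(x*x+y*y)
    return np.array([d['fx']*x*k+d['cx'],d['fy']*y*k+d['cy']])
E
python3 - <<'E'
from h import *
np.set_printoptions(precision=4,suppress=True)
s=bot.get_state(); print(s)
for n in('side','top'):
    d=save(n,n+'0'); print(n,d['fx'],d['cx'],d['cy'],d['k1'],np.linalg.inv(d['camera_from_world']))
E
```

```text
pics
{'t': 0.0, 'q': array([ 1.0665,  0.4268,  0.0739,  1.6066, -0.0341,  1.1108, -0.0671]), 'qvel': array([-0.0001, -0.001 ,  0.0003, -0.0001, -0.0008, -0.0026,  0.0001]), 'tau': array([ -0.0009, -94.9824,   3.7603, -46.352 ,   0.0192,   0.0101,
         0.    ]), 'tcp_pos': array([ 0.2343, -0.6326,  0.2306]), 'ee_rot': array([-1.3557,  0.9449, -0.943 ]), 'force': array([ 0.3475,  0.7871, -1.6798]), 'ft_torque': array([-0.0503, -0.0181,  0.0121]), 'gripper_width': 0.08556322620521323}
side 428.33278399475785 289.8723238000278 207.16320295662118 0.0185225481365962 [[-0.9961 -0.0681  0.0561  0.3597]
 [-0.0859  0.6045 -0.792   0.8966]
 [ 0.02   -0.7937 -0.608   0.6983]
 [ 0.      0.      0.      1.    ]]
top 450.04568283464073 280.9011288285074 220.41325502102526 -0.06768416864257047 [[-0.0023 -0.9984  0.0567  0.3409]
 [-1.      0.0025  0.003   0.116 ]
 [-0.0031 -0.0567 -0.9984  1.145 ]
 [ 0.      0.      0.      1.    ]]
```

View pics/side0.png

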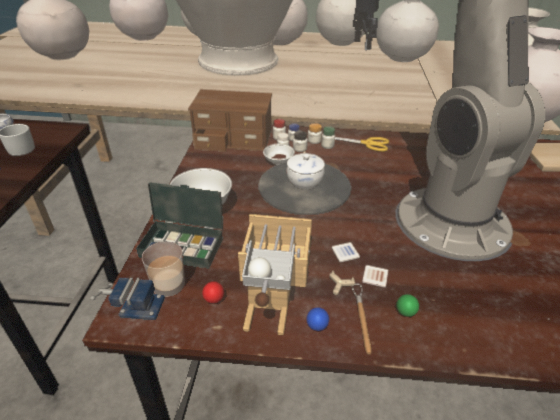

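View pics/top0.png

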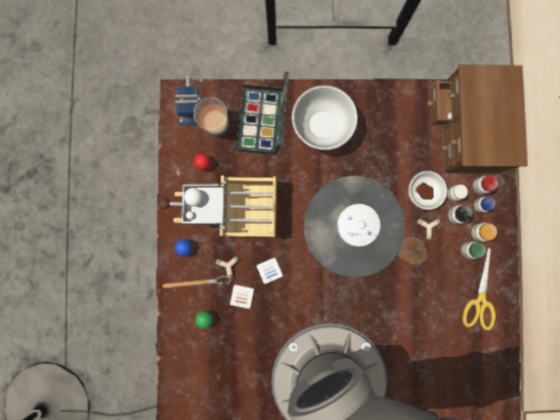

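Run:
```python
from h import *
np.set_printoptions(precision=4,suppress=True)
t=load('top0');s=load('side0')
cv2.imwrite('pics/topz.png',cv2.resize(t['img'][140:260,150:300,::-1],None,fx=5,fy=5,interpolation=cv2.INTER_CUBIC))
cv2.imwrite('pics/sidez.png',cv2.resize(s['img'][205:340,225:330,::-1],None,fx=4.4,fy=4.4,interpolation=cv2.INTER_CUBIC))
print(R.from_rotvec(bot.get_state()['ee_rot']).as_matrix())
for p in[(194,197),(190,214),(167,205),(325,125),(355,120),(295,120),(325,90),(325,150),(250,206)]:
    print(p,dep(t,*p))
```

```text
[[ 0.3473 -0.0004  0.9377]
 [-0.9377  0.001   0.3473]
 [-0.0011 -1.     -0.    ]]
(194, 197) [0.4534 0.3182 0.121 ]
(190, 214) [0.4158 0.3314 0.1   ]
(167, 205) [0.4365 0.3842 0.1062]
(325, 125) [0.6509 0.0054 0.0076]
(355, 120) [ 0.6468 -0.062   0.0688]
(295, 120) [0.6498 0.084  0.0583]
(325, 90) [0.7238 0.0099 0.0634]
(325, 150) [0.5869 0.0056 0.002 ]
(250, 206) [0.4375 0.1938 0.0625]
```

View pics/topz.png

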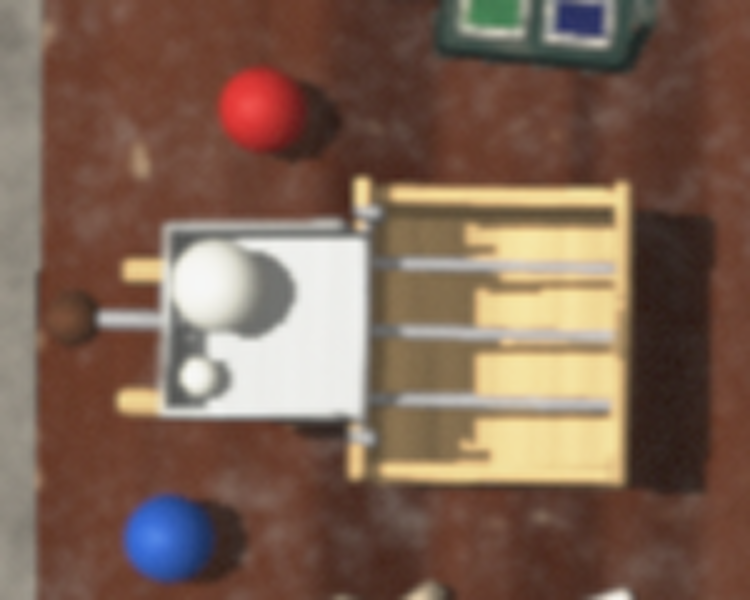

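View pics/sidez.png

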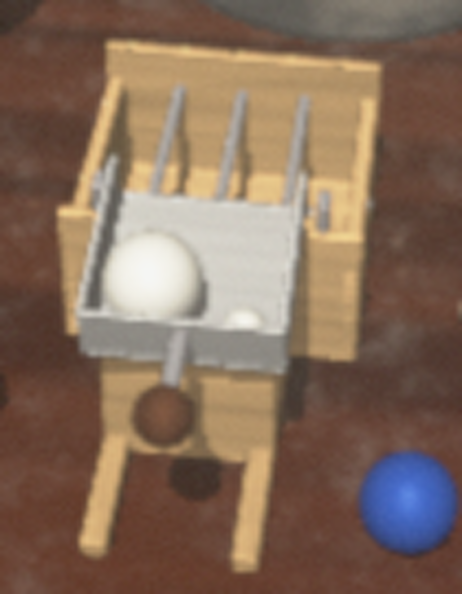

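Run:
```python
from h import *
np.set_printoptions(precision=4,suppress=True)
t=load('top0');s=load('side0')
T=lambda u,v:(150+(u+.5)/5-.5,140+(v+.5)/5-.5)
S=lambda u,v:(225+(u+.5)/4.4-.5,205+(v+.5)/4.4-.5)
print('knob',cross(t,T(71,318),s,S(163,415)),onz(t,*T(71,318),.100),onz(s,*S(163,415),.1))
print('ball',cross(t,T(215,285),s,S(153,277)))
b0=onz(t,*T(374,331),.069);b1=onz(t,*T(612,338),.063);print('bar',b0,b1)
for v0,v1 in((263,268),(400,407)):
  a=onz(t,*T(374,v0),.069);b=onz(t,*T(612,v1),.063);print(a,b,(b-a)[:2]/np.linalg.norm((b-a)[:2]))
d=(b1-b0)[:2];print('barlen',np.linalg.norm(d),'yaw',np.degrees(np.arctan2(d[1],d[0])))
k=onz(t,*T(71,318),.100); d=(b1-k)[:2];print('knob->bar end',np.linalg.norm(d),'expect 253','yaw',np.degrees(np.arctan2(d[1],d[0])))
# wall corners z .085
c1=onz(t,*T(627,183),.085);c2=onz(t,*T(622,484),.085);d=(c1-c2)[:2];print('wall',c1,c2,np.linalg.norm(d),np.degrees(np.arctan2(d[1],d[0]))-90)
# bowl
hsv=cv2.cvtColor(t['img'],cv2.COLOR_RGB2HSV)
m=((hsv[...,1]<60)&(hsv[...,2]>120)).astype(np.uint8);m[:80]=0
n,l,st,c=cv2.connectedComponentsWithStats(m)
for i in range(1,n):
  if st[i,4]>150:print(st[i],c[i])
i=l[120,325];cs,_=cv2.findContours((l==i).astype(np.uint8),0,2)
e=cv2.fitEllipse(cv2.convexHull(cs[0]));print(e,onz(t,*e[0],.073),'dia',np.mean(e[1])/t['fx']*(1.145-.073))
```

```text
knob (array([0.4415, 0.3932, 0.1012]), np.float64(0.0005505657215974966)) [0.4414 0.3935 0.1   ] [0.442  0.3922 0.1   ]
ball (array([0.4557, 0.3239, 0.1088]), np.float64(2.9439675707521078e-05))
bar [0.4375 0.2549 0.069 ] [0.4344 0.1406 0.063 ]
[0.4704 0.2551 0.069 ] [0.4683 0.1406 0.063 ] [-0.0183 -0.9998]
[0.4043 0.2547 0.069 ] [0.401  0.1407 0.063 ] [-0.029  -0.9996]
barlen 0.11430910396595098 yaw -91.5975656837244
knob->bar end 0.2529569197507445 expect 253 yaw -91.58829528945668
wall [0.5063 0.1329 0.085 ] [0.3635 0.1355 0.085 ] 0.14285605146830702 -91.03174835637483
[    0    80    87   340 21247] [ 34.0344 247.0471]
[   67    80    93   334 27522] [113.9815 240.2404]
[  519    80    41   329 10362] [541.9373 225.9022]
[ 291   85   67   65 3067] [326.373 117.628]
[245  91  16  25 163] [252.4233 102.454 ]
[258  92  19  58 468] [267.4145 119.9893]
[241 114  17  34 308] [249.0844 132.2662]
[ 408  171   60   39 1280] [434.0938 190.2109]
[343 176  19  16 172] [351.657  181.6628]
[ 169  181   57   48 1611] [202.6704 203.7269]
[ 305  203   76   61 2571] [344.7413 228.4671]
[478 245  13  48 323] [484.2601 269.9845]
[256 257  27  27 461] [269.1605 270.2126]
[230 284  24  25 439] [241.492  295.9567]
[ 272  324   99   96 3939] [314.822  369.2986]
[135 409  21  11 160] [146.7625 414.8813]
[526 412  34   8 251] [543.2869 415.7769]
((324.1164245605469, 117.1119384765625), (64.58073425292969, 65.9818344116211), 97.49252319335938) [0.6527 0.0137 0.073 ] dia 0.15549874040212133
```

```bash
cat > plan.py <<'E'
from h import *
# frame: tool y = down, tool x at yaw psi. returns rotation
def Rt(psi):
    c,s=np.cos(np.radians(psi)),np.sin(np.radians(psi))
    return np.array([[c,0,-s],[s,0,c],[0,-1,0]]) if np.linalg.det(np.array([[c,0,-s],[s,0,c],[0,-1,0]]))>0 else np.array([[c,0,s],[s,0,-c],[0,-1,0]])
def plan(wps,R0=None,p0=None):
    s=bot.get_state()
    if R0 is None:R0=R.from_rotvec(s['ee_rot']).as_matrix()
    if p0 is None:p0=s['tcp_pos']
    for x,y,z,psi in wps:
        p=np.array([x,y,z]);T=Rt(psi)
        dp=R0.T@(p-p0)*1000; a=np.degrees(R.from_matrix(R0.T@T).as_rotvec())
        print((x,y,z,psi),'dp',dp.round(1),'per5',(dp/5).round(1),'ang',a.round(1),'n',round(np.linalg.norm(dp)))
        p0,R0=p,T
E
python3 - <<'E'
from plan import *
np.set_printoptions(suppress=True)
print(Rt(-69.7).round(3))
W=[]
for az,r,psi in zip([-54,-37,-20,-3,14,28],[.66,.66,.65,.64,.63,.61],[-59,-48,-37,-26,-14,-5]):
    W.append((round(r*np.cos(np.radians(az)),3),round(r*np.sin(np.radians(az)),3),.28,psi))
W.append((.4415,.3932,.20,-1.5))
plan(W)
E
```

```text
[[ 0.347  0.     0.938]
 [-0.938  0.     0.347]
 [ 0.    -1.     0.   ]]
(np.float64(0.388), np.float64(-0.534), 0.28, -59) dp [-39.2 -49.3 178.3] per5 [-7.8 -9.9 35.7] ang [ -0.  -10.7  -0.1] n 189
(np.float64(0.527), np.float64(-0.397), 0.28, -48) dp [-45.8   0.  189.7] per5 [-9.2  0.  37.9] ang [  0. -11.   0.] n 195
(np.float64(0.611), np.float64(-0.222), 0.28, -37) dp [-73.8   0.  179.5] per5 [-14.8   0.   35.9] ang [  0. -11.   0.] n 194
(np.float64(0.639), np.float64(-0.033), 0.28, -26) dp [-91.4   0.  167.8] per5 [-18.3   0.   33.6] ang [  0. -11.   0.] n 191
(np.float64(0.611), np.float64(0.152), 0.28, -14) dp [-106.3    0.   154. ] per5 [-21.3   0.   30.8] ang [  0. -12.   0.] n 187
(np.float64(0.539), np.float64(0.286), 0.28, -5) dp [-102.3    0.   112.6] per5 [-20.5   0.   22.5] ang [ 0. -9.  0.] n 152
(0.4415, 0.3932, 0.2, -1.5) dp [-106.5   80.    98.3] per5 [-21.3  16.   19.7] ang [ 0.  -3.5  0. ] n 166
```

```bash
python3 -m jog '{"grip":[85,85,85,85,85],"dp":[[-6,-8,24],[-13,-18,60],[-22,-29,99],[-31,-40,139],[-39,-49,178]],"angular":[[0,-2,0],[0,-4,0],[0,-6,0],[0,-8.5,0],[0,-10.7,0]]}' 
python3 -m jog '{"grip":[80,70,60,55,50],"dp":[[-9,0,38],[-18,0,76],[-27.5,0,114],[-36.6,0,152],[-45.8,0,189.7]],"angular":[[0,-2.2,0],[0,-4.4,0],[0,-6.6,0],[0,-8.8,0],[0,-11,0]]}'
```

```text
t: 0.52
tcp_pos: [0.3889, -0.5333, 0.2809]
ee_rot: [-1.418, 0.801, -0.8]
force: [0.5, -1.2, 0.4]
gripper_width: 0.0851
t: 0.93
tcp_pos: [0.5278, -0.3959, 0.2801]
ee_rot: [-1.47, 0.653, -0.652]
force: [0.7, -1.7, -0.1]
gripper_width: 0.0502
```

```bash
python3 -m jog '{"grip":[50,50,50,50,50],"dp":[[-14.8,0,35.9],[-29.5,0,71.8],[-44.3,0,107.7],[-59,0,143.6],[-73.8,0,179.5]],"angular":[[0,-2.2,0],[0,-4.4,0],[0,-6.6,0],[0,-8.8,0],[0,-11,0]]}' 
python3 -m jog '{"grip":[50,50,50,50,50],"dp":[[-18.3,0,33.6],[-36.6,0,67.1],[-54.8,0,100.7],[-73.1,0,134.2],[-91.4,0,167.8]],"angular":[[0,-2.2,0],[0,-4.4,0],[0,-6.6,0],[0,-8.8,0],[0,-11,0]]}'
python3 -m jog '{"grip":[50,50,50,50,50],"dp":[[-21.3,0,30.8],[-42.5,0,61.6],[-63.8,0,92.4],[-85,0,123.2],[-106.3,0,154]],"angular":[[0,-2.4,0],[0,-4.8,0],[0,-7.2,0],[0,-9.6,0],[0,-12,0]]}'
python3 - <<'E'
from plan import *
np.set_printoptions(suppress=True)
plan([(.539,.286,.28,-5),(.4415,.3932,.20,-1.5)])
E
```

```text
t: 1.35
tcp_pos: [0.611, -0.2207, 0.2801]
ee_rot: [-1.511, 0.504, -0.503]
force: [0.2, -1.4, 0.5]
gripper_width: 0.0497
t: 1.77
tcp_pos: [0.6384, -0.0317, 0.2801]
ee_rot: [-1.542, 0.355, -0.354]
force: [0.0, -0.5, -0.0]
gripper_width: 0.05
t: 2.18
tcp_pos: [0.6098, 0.1531, 0.2802]
ee_rot: [-1.563, 0.19, -0.19]
force: [0.9, 0.6, -0.7]
gripper_width: 0.0501
(0.539, 0.286, 0.28, -5) dp [-100.6    0.2  112.1] per5 [-20.1   0.   22.4] ang [ 0.  -8.9 -0. ] n 151
(0.4415, 0.3932, 0.2, -1.5) dp [-106.5   80.    98.3] per5 [-21.3  16.   19.7] ang [ 0.  -3.5  0. ] n 166
```

```bash
python3 -m jog '{"grip":[50,50,50,50,50],"dp":[[-20.1,0,22.4],[-40.2,0,44.8],[-60.4,0,67.3],[-80.5,0,89.7],[-100.6,0,112]],"angular":[[0,-1.8,0],[0,-3.6,0],[0,-5.4,0],[0,-7.2,0],[0,-9,0]]}' 
python3 -m jog '{"grip":[50,50,50,50,50],"dp":[[-27,20,25],[-54,40,50],[-80,60,74],[-100,75,92],[-106.5,80,98.3]],"angular":[[0,-0.9,0],[0,-1.8,0],[0,-2.6,0],[0,-3.5,0],[0,-3.5,0]]}'
python3 - <<'E'
from plan import *
np.set_printoptions(suppress=True)
save('side','side1');save('top','top1')
plan([(.4415,.3932,.081,-1.5)])
E
```

```text
t: 2.6
tcp_pos: [0.539, 0.2856, 0.2801]
ee_rot: [-1.57, 0.067, -0.067]
force: [0.6, -0.3, -0.3]
gripper_width: 0.0503
t: 3.02
tcp_pos: [0.4379, 0.3942, 0.1981]
ee_rot: [-1.572, 0.018, -0.013]
force: [-0.5, 0.3, 0.1]
gripper_width: 0.0498
(0.4415, 0.3932, 0.081, -1.5) dp [  1.4 118.2   0.6] per5 [ 0.3 23.6  0.1] ang [ 0.1  0.2 -0.1] n 118
```

View pics/side1.png

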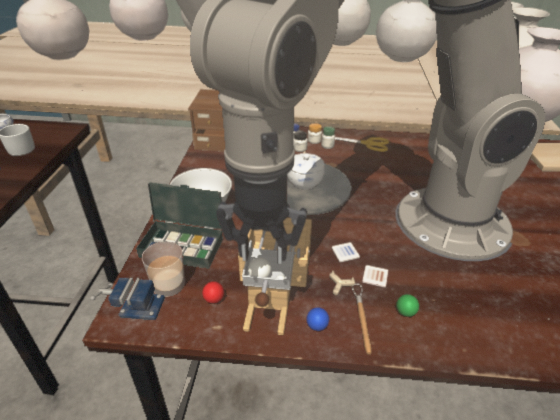

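View pics/top1.png

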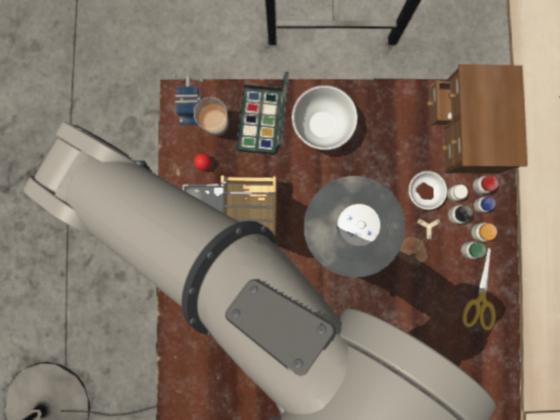

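The side view shows the open gripper at about (265,235), above and in line with the knob at (262,299). Nothing has been disturbed, so I'll descend.

```bash
python3 -m jog '{"grip":[50,50,50,50,50],"dp":[[0.5,18,0],[1,44,0],[1,70,0],[1,90,0],[1,100,0]],"angular":[[0,0,0],[0,0,0],[0,0,0],[0,0,0],[0,0,0]]}'
python3 - <<'E'
from plan import *
np.set_printoptions(suppress=True)
d=save('side','side2')
cv2.imwrite('pics/side2z.png',cv2.resize(d['img'][180:340,190:350,::-1],None,fx=3.7,fy=3.7,interpolation=cv2.INTER_CUBIC))
plan([(.4415,.3932,.081,-1.5)])
E
```

```text
t: 3.53
tcp_pos: [0.4442, 0.3897, 0.0984]
ee_rot: [-1.573, 0.023, -0.021]
force: [-0.1, -0.4, 0.0]
gripper_width: 0.0502
(0.4415, 0.3932, 0.081, -1.5) dp [-2.3 16.6  3.6] per5 [-0.5  3.3  0.7] ang [ 0.1 -0.1 -0.1] n 17
```

View pics/side2z.png

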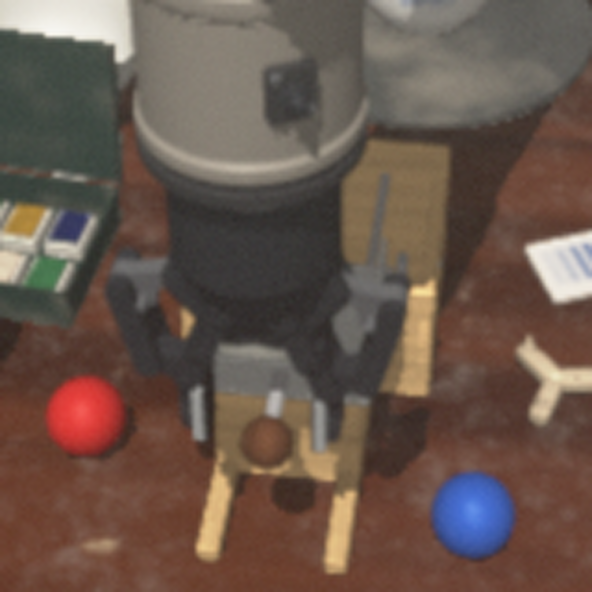

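```bash
python3 -m jog '{"grip":[50,50,50,50,40],"dp":[[-1,5,1.5],[-2,10,3],[-2.3,14,3.6],[-2.3,16.6,3.6],[-2.3,16.6,3.6]],"angular":[[0,0,0],[0,0,0],[0,0,0],[0,0,0],[0,0,0]]}' 30
python3 -m jog '{"grip":[30,22,18,18,18],"dp":[[0,0,0],[0,0,0],[0,0,0],[0,0,0],[0,0,0]],"angular":[[0,0,0],[0,0,0],[0,0,0],[0,0,0],[0,0,0]]}' 30
python3 - <<'E'
from plan import *
np.set_printoptions(suppress=True)
d=save('side','side3')
cv2.imwrite('pics/side3z.png',cv2.resize(d['img'][180:340,190:350,::-1],None,fx=3.7,fy=3.7,interpolation=cv2.INTER_CUBIC))
s=bot.get_state();print(s['gripper_width'],s['tcp_pos'],s['force'])
E
```

```text
t: 4.0
tcp_pos: [0.4412, 0.3954, 0.0838]
ee_rot: [-1.571, 0.02, -0.02]
force: [-0.5, -0.2, 0.0]
gripper_width: 0.0405
t: 4.42
tcp_pos: [0.4418, 0.3954, 0.0843]
ee_rot: [-1.57, 0.02, -0.021]
force: [4.3, -0.4, 5.5]
gripper_width: 0.0241
0.023974175480902353 [0.44181283 0.39542526 0.0842559 ] [ 4.04354776 -1.82353821  6.05171841]
```

View pics/side3z.png

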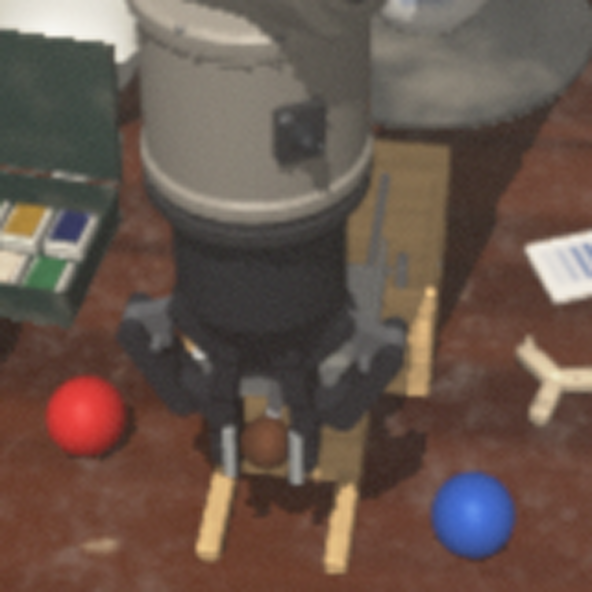

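```bash
python3 -m jog '{"grip":[18,18,18,18,18],"dp":[[0,-4,-0.3],[0,-10,-0.8],[0,-16,-1.6],[0,-22,-2.7],[0,-26.7,-3.7]],"angular":[[0,0,0],[0,0,0],[0,0,0],[0,0,0],[0,0,0]]}' 40
python3 - <<'E'
from plan import *
np.set_printoptions(suppress=True)
d=save('side','side4')
cv2.imwrite('pics/side4z.png',cv2.resize(d['img'][180:340,190:350,::-1],None,fx=3.7,fy=3.7,interpolation=cv2.INTER_CUBIC))
s=bot.get_state();print(s['gripper_width'],s['tcp_pos'],s['force'])
E
```

```text
t: 4.88
tcp_pos: [0.4416, 0.3911, 0.1107]
ee_rot: [-1.571, 0.02, -0.021]
force: [6.2, -3.2, -4.6]
gripper_width: 0.0235
0.02326427721927048 [0.44170114 0.39094535 0.1113252 ] [ 4.11737885 -1.47073338 -1.29123597]
```

View pics/side4z.png

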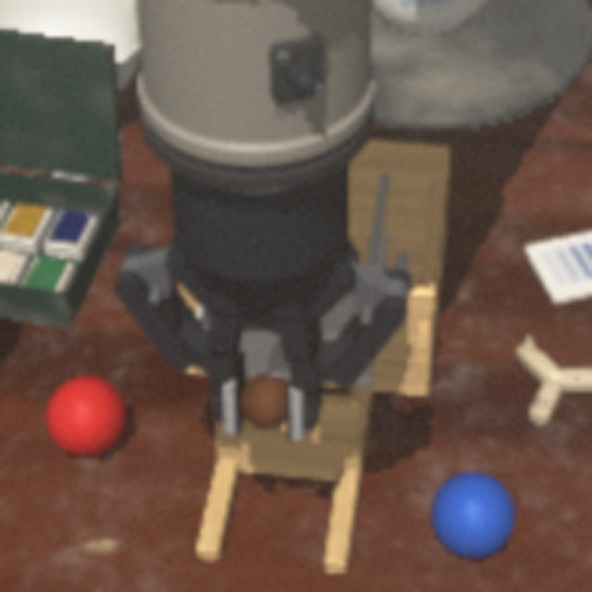

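```bash
python3 -m jog '{"grip":[18,18,18,18,18],"dp":[[0,-2.6,-0.7],[0,-5.2,-1.4],[0,-7.8,-2.1],[0,-10.4,-2.9],[0,-13,-3.8]],"angular":[[0,0,0],[0,0,0],[0,0,0],[0,0,0],[0,0,0]]}' 50
python3 -m jog '{"grip":[18,18,18,18,18],"dp":[[0,-2.5,-1],[0,-5.1,-1.9],[0,-7.6,-2.9],[0,-10.1,-3.9],[0,-12.5,-5.1]],"angular":[[0,0,0],[0,0,0],[0,0,0],[0,0,0],[0,0,0]]}' 50
python3 - <<'E'
from plan import *
np.set_printoptions(suppress=True)
d=save('side','side5')
cv2.imwrite('pics/side5z.png',cv2.resize(d['img'][180:340,190:350,::-1],None,fx=3.7,fy=3.7,interpolation=cv2.INTER_CUBIC))
s=bot.get_state();print(s['gripper_width'],s['tcp_pos'],s['force'])
E
```

```text
t: 5.35
tcp_pos: [0.4415, 0.3865, 0.1231]
ee_rot: [-1.572, 0.021, -0.021]
force: [6.7, -4.4, -5.3]
gripper_width: 0.023
t: 5.77
tcp_pos: [0.4414, 0.3812, 0.1355]
ee_rot: [-1.572, 0.021, -0.021]
force: [6.2, -5.1, -5.0]
gripper_width: 0.0232
0.023344281519406606 [0.44143869 0.38109767 0.13584229] [ 5.48980238 -5.32120168 -5.19365835]
```

View pics/side5z.png

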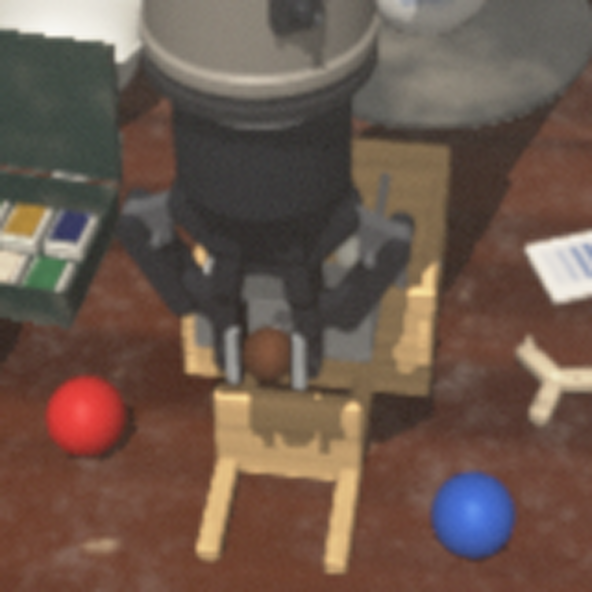

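```bash
python3 -m jog '{"grip":[18,18,18,18,18],"dp":[[0,-4.8,-2.7],[0,-9.6,-5.5],[0,-14.2,-8.4],[0,-18.8,-11.5],[0,-23.2,-14.8]],"angular":[[0,0,0],[0,0,0],[0,0,0],[0,0,0],[0,0,0]]}' 50
python3 -m jog '{"grip":[18,18,18,18,18],"dp":[[0,-4.3,-3.3],[0,-8.4,-6.8],[0,-12.4,-10.5],[0,-16.3,-14.2],[0,-19.9,-18.1]],"angular":[[0,0,0],[0,0,0],[0,0,0],[0,0,0],[0,0,0]]}' 50
python3 - <<'E'
from plan import *
np.set_printoptions(suppress=True)
d=save('side','side6')
cv2.imwrite('pics/side6z.png',cv2.resize(d['img'][180:340,190:350,::-1],None,fx=3.7,fy=3.7,interpolation=cv2.INTER_CUBIC))
s=bot.get_state();print(s['gripper_width'],s['tcp_pos'],s['force'])
E
```

```text
t: 6.23
tcp_pos: [0.441, 0.3665, 0.1587]
ee_rot: [-1.572, 0.021, -0.021]
force: [8.8, -6.2, -6.5]
gripper_width: 0.0233
t: 6.65
tcp_pos: [0.4406, 0.3485, 0.1787]
ee_rot: [-1.572, 0.021, -0.021]
force: [9.5, -2.7, -5.5]
gripper_width: 0.0232
0.022984370317046074 [0.44065617 0.34791716 0.17922188] [ 6.19615496 -4.7927591  -6.00598972]
```

View pics/side6z.png

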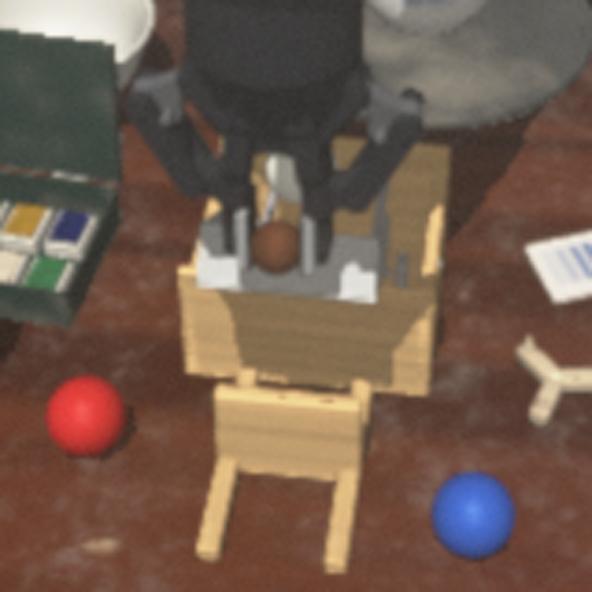

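The large ball now shows beyond the knob at about zoom (285,175), already on the bars. I'll raise the pan a bit further and hold it.

```bash
python3 -m jog '{"grip":[18,18,18,18,18],"dp":[[0,-2.2,-2.4],[0,-4.3,-4.9],[0,-6.3,-7.6],[0,-8.3,-10.2],[0,-10.1,-12.7]],"angular":[[0,0,0],[0,0,0],[0,0,0],[0,0,0],[0,0,0]]}' 50
for i in 1 2 3; do python3 -m jog '{"grip":[18,18,18,18,18],"dp":[[0,0,0],[0,0,0],[0,0,0],[0,0,0],[0,0,0]],"angular":[[0,0,0],[0,0,0],[0,0,0],[0,0,0],[0,0,0]]}' 50; done
python3 - <<'E'
from plan import *
np.set_printoptions(suppress=True)
d=save('side','side7')
cv2.imwrite('pics/side7z.png',cv2.resize(d['img'][180:340,190:350,::-1],None,fx=3.7,fy=3.7,interpolation=cv2.INTER_CUBIC))
s=bot.get_state();print(s['gripper_width'],s['tcp_pos'],s['force'])
E
```

```text
t: 7.12
tcp_pos: [0.4403, 0.3356, 0.1886]
ee_rot: [-1.572, 0.021, -0.021]
force: [9.5, -3.7, -7.2]
gripper_width: 0.0231
t: 7.53
tcp_pos: [0.4403, 0.3357, 0.1884]
ee_rot: [-1.572, 0.021, -0.021]
force: [8.7, -4.0, -8.4]
gripper_width: 0.0232
t: 7.95
tcp_pos: [0.4403, 0.3358, 0.1884]
ee_rot: [-1.572, 0.021, -0.021]
force: [9.0, -3.4, -7.7]
gripper_width: 0.023
t: 8.37
tcp_pos: [0.4403, 0.3357, 0.1884]
ee_rot: [-1.572, 0.021, -0.021]
force: [8.7, -3.5, -7.2]
gripper_width: 0.023
0.023024032590398823 [0.44030306 0.3357351  0.18843949] [ 9.36575532 -4.077812   -8.22670277]
```

View pics/side7z.png

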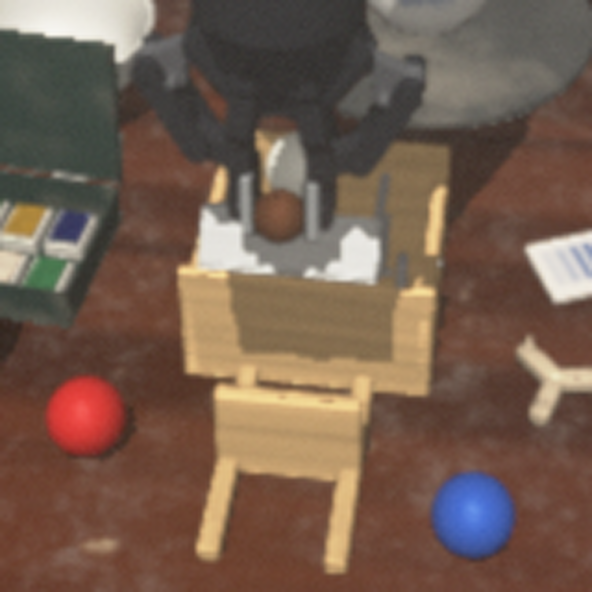

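```bash
python3 -m jog '{"grip":[18,18,18,18,18],"dp":[[0,4.8,6.5],[0,10.1,12.7],[0,19.6,22.3],[0,30,30.8],[0,41.3,38.5]],"angular":[[0,0,0],[0,0,0],[0,0,0],[0,0,0],[0,0,0]]}' 50
python3 -m jog '{"grip":[18,18,18,18,18],"dp":[[0,11.9,6.5],[0,24.4,11.9],[0,37.4,15.9],[0,49,18.3],[0,56,19]],"angular":[[0,0,0],[0,0,0],[0,0,0],[0,0,0],[0,0,0]]}' 40
python3 -m jog '{"grip":[22,28,36,44,50],"dp":[[0,2,0.5],[0,4,0.5],[0,4,0.5],[0,4,0.5],[0,4,0.5]],"angular":[[0,0,0],[0,0,0],[0,0,0],[0,0,0],[0,0,0]]}' 30
python3 -m jog '{"grip":[50,50,50,50,50],"dp":[[0,0,0],[0,-10,0],[0,-30,0],[0,-60,0],[0,-90,0]],"angular":[[0,0,0],[0,0,0],[0,0,0],[0,0,0],[0,0,0]]}' 30
python3 - <<'E'
from plan import *
np.set_printoptions(suppress=True)
d=save('side','side8')
cv2.imwrite('pics/side8z.png',cv2.resize(d['img'][180:340,190:350,::-1],None,fx=3.7,fy=3.7,interpolation=cv2.INTER_CUBIC))
s=bot.get_state();print(s['gripper_width'],s['tcp_pos'],s['force'])
E
```

```text
t: 8.83
tcp_pos: [0.4414, 0.3772, 0.1481]
ee_rot: [-1.568, 0.019, -0.022]
force: [5.2, 5.1, 3.7]
gripper_width: 0.0229
t: 9.25
tcp_pos: [0.4418, 0.3967, 0.0916]
ee_rot: [-1.567, 0.018, -0.021]
force: [7.5, 3.9, 2.0]
gripper_width: 0.0227
t: 9.67
tcp_pos: [0.4408, 0.3949, 0.0879]
ee_rot: [-1.571, 0.02, -0.02]
force: [-0.2, 0.1, 0.4]
gripper_width: 0.0498
t: 10.08
tcp_pos: [0.4406, 0.3948, 0.1792]
ee_rot: [-1.571, 0.021, -0.019]
force: [0.7, 1.6, -0.4]
gripper_width: 0.05
0.04967553604726398 [0.44231389 0.39708732 0.18558072] [2.10585692 3.23141673 7.36795388]
```

View pics/side8z.png

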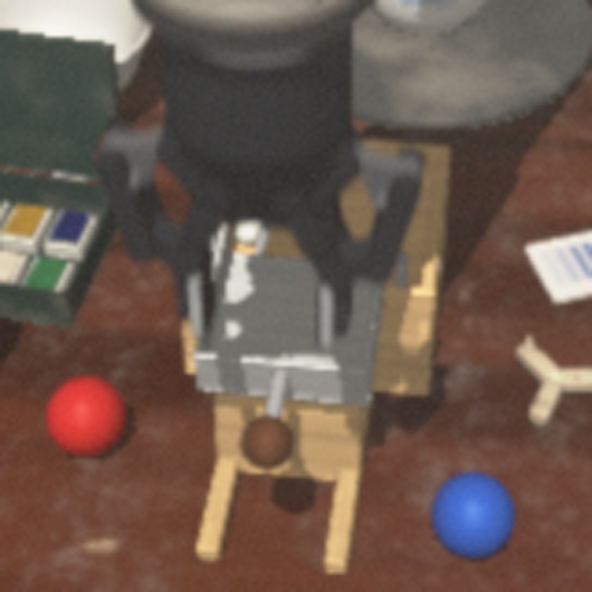

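```bash
python3 -m jog '{"grip":[50,52,54,56,60],"dp":[[0,-25,0],[20,-50,-20],[50,-75,-50],[82,-95,-75],[112,-100,-103]],"angular":[[0,0,0],[0,0,0],[0,0,0],[0,0,0],[0,0,0]]}' 30
python3 -m jog '{"grip":[60,60,60,60,60],"dp":[[15,0,-35],[30,0,-72],[45,0,-109],[56,0,-140],[64,0,-165]],"angular":[[0,0,0],[0,0,0],[0,0,0],[0,0,0],[0,0,0]]}' 30
python3 - <<'E'
from plan import *
np.set_printoptions(suppress=True)
d=save('side','side9')
cv2.imwrite('pics/side9z.png',cv2.resize(d['img'][180:340,190:350,::-1],None,fx=3.7,fy=3.7,interpolation=cv2.INTER_CUBIC))
d=save('top','top9')
cv2.imwrite('pics/top9z.png',cv2.resize(d['img'][140:260,150:300,::-1],None,fx=5,fy=5,interpolation=cv2.INTER_CUBIC))
s=bot.get_state();print(s['gripper_width'],s['tcp_pos'],s['force'])
E
```

```text
t: 10.55
tcp_pos: [0.5443, 0.2963, 0.2799]
ee_rot: [-1.568, 0.016, -0.022]
force: [0.7, 0.8, -0.7]
gripper_width: 0.06
t: 10.97
tcp_pos: [0.6037, 0.1263, 0.2766]
ee_rot: [-1.571, 0.021, -0.023]
force: [0.6, -0.1, 0.2]
gripper_width: 0.0604
0.06008197263714658 [0.60425175 0.12403826 0.2762801 ] [0.10290844 0.55519953 0.95790984]
```

View pics/side9z.png

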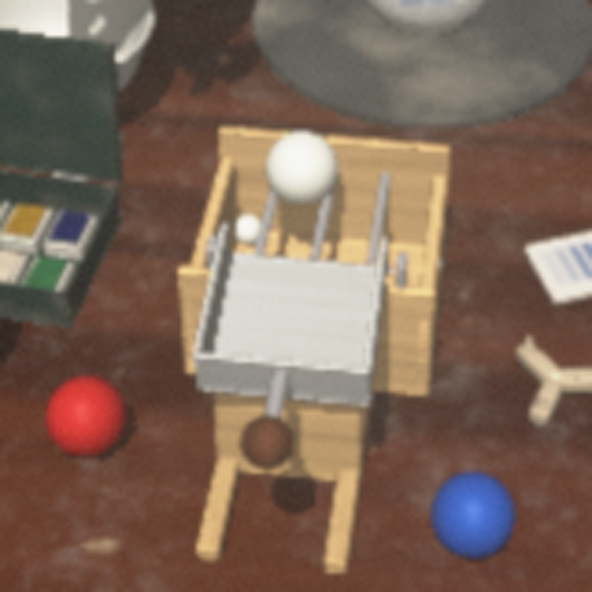

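View pics/top9z.png

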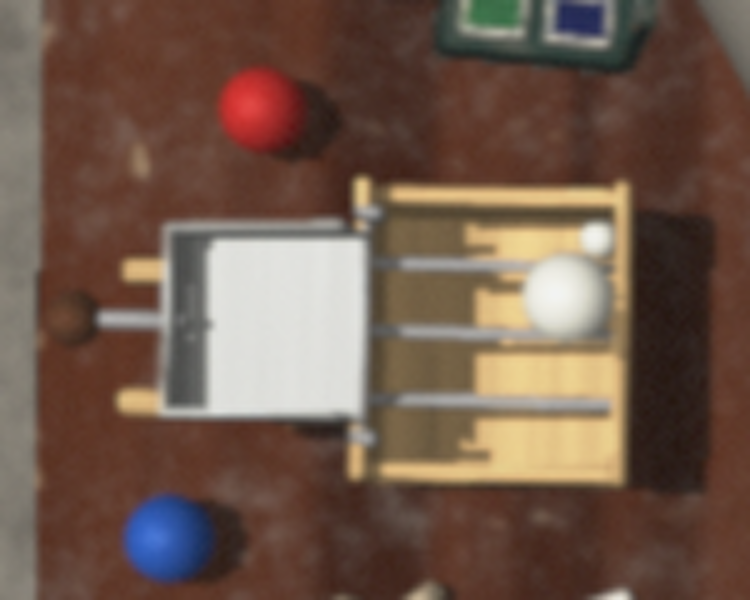

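The pan is empty. The large ball rests on the bars (top zoom 567,298; side zoom 302,166), and the small one shows at (597,239) in the top view and (248,228) in the side view. I'll triangulate both.

Run:
```python
from plan import *
np.set_printoptions(suppress=True,precision=4)
t=load('top9');s=load('side9')
T=lambda u,v:(150+(u+.5)/5-.5,140+(v+.5)/5-.5)
S=lambda u,v:(190+(u+.5)/3.7-.5,180+(v+.5)/3.7-.5)
print('large',cross(t,T(567,298),s,S(302,166)),onz(t,*T(567,298),.081))
print('small',cross(t,T(597,239),s,S(248,228)),onz(t,*T(597,239),.0145))
b=onz(t,*T(567,298),.081)
o=np.array([.438,.2582]);a=np.radians(-91.4);c,sn=np.cos(a),np.sin(a)
d=b[:2]-o;print('riddle xy',c*d[0]+sn*d[1],-sn*d[0]+c*d[1])
plan([(b[0],b[1],.20,-1.5)])
```

```text
large (array([0.4523, 0.1616, 0.0814]), np.float64(0.0008563576539863414)) [0.4519 0.1616 0.081 ]
small (array([0.489 , 0.1492, 0.0163]), np.float64(0.0008466093042246409)) [0.4888 0.1492 0.0145]
riddle xy 0.09626943396728865 0.016280778243036562
(np.float64(0.45192384630301685), np.float64(0.16156152856801256), 0.2, -1.5) dp [-153.5   76.1   32.7] per5 [-30.7  15.2   6.5] ang [ 0.1 -0.4  0. ] n 174
```

```bash
python3 -m jog '{"grip":[58,54,54,54,54],"dp":[[-34,8,7],[-73,25,15],[-112,48,24],[-142,68,30],[-153.5,76,32.7]],"angular":[[0,0,0],[0,0,0],[0,0,0],[0,0,0],[0,0,0]]}' 30
python3 -m jog '{"grip":[54,54,54,54,54],"dp":[[0,5,0],[0,20,0],[0,40,0],[0,56,0],[0,64,0]],"angular":[[0,0,0],[0,0,0],[0,0,0],[0,0,0],[0,0,0]]}' 30
python3 - <<'E'
from plan import *
np.set_printoptions(suppress=True)
d=save('side','side10')
cv2.imwrite('pics/side10z.png',cv2.resize(d['img'][150:290,190:350,::-1],None,fx=3.7,fy=3.7,interpolation=cv2.INTER_CUBIC))
s=bot.get_state();print(s['gripper_width'],s['tcp_pos'],s['force'])
plan([(.452,.1615,.062,-1.5)])
E
```

```text
t: 11.48
tcp_pos: [0.445, 0.167, 0.1982]
ee_rot: [-1.572, 0.02, -0.016]
force: [1.1, 0.5, -0.2]
gripper_width: 0.0541
t: 11.9
tcp_pos: [0.4502, 0.1664, 0.1349]
ee_rot: [-1.571, 0.021, -0.019]
force: [-0.9, 0.6, -0.2]
gripper_width: 0.0539
0.053945718696300715 [0.44979756 0.16615664 0.1341526 ] [-0.90594893 -0.91294051 -1.71670051]
(0.452, 0.1615, 0.062, -1.5) dp [ 2.5 72.1 -4.6] per5 [ 0.5 14.4 -0.9] ang [ 0.   0.  -0.1] n 72
```

View pics/side10z.png

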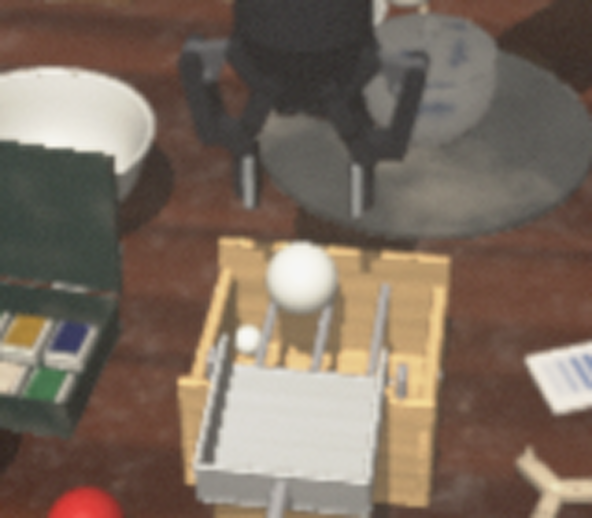

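```bash
python3 -m jog '{"grip":[54,54,54,54,54],"dp":[[1,14,-2],[2.5,32,-4.6],[2.5,48,-4.6],[2.5,54,-4.6],[2.5,58,-4.6]],"angular":[[0,0,0],[0,0,0],[0,0,0],[0,0,0],[0,0,0]]}' 30
python3 - <<'E'
from plan import *
np.set_printoptions(suppress=True)
d=save('side','side11')
cv2.imwrite('pics/side11z.png',cv2.resize(d['img'][150:290,190:350,::-1],None,fx=3.7,fy=3.7,interpolation=cv2.INTER_CUBIC))
s=bot.get_state();print(s['gripper_width'],s['tcp_pos'],s['force'])
plan([(.452,.1615,.062,-1.5)])
E
```

```text
t: 12.37
tcp_pos: [0.4529, 0.1618, 0.0779]
ee_rot: [-1.571, 0.02, -0.02]
force: [0.1, 0.7, 0.3]
gripper_width: 0.0542
0.05399395773132012 [0.4528308  0.16180925 0.07767365] [ 0.47739624 -0.41709349  0.03511434]
(0.452, 0.1615, 0.062, -1.5) dp [-0.8 15.7 -0.3] per5 [-0.2  3.1 -0.1] ang [-0.  0. -0.] n 16
```

View pics/side11z.png

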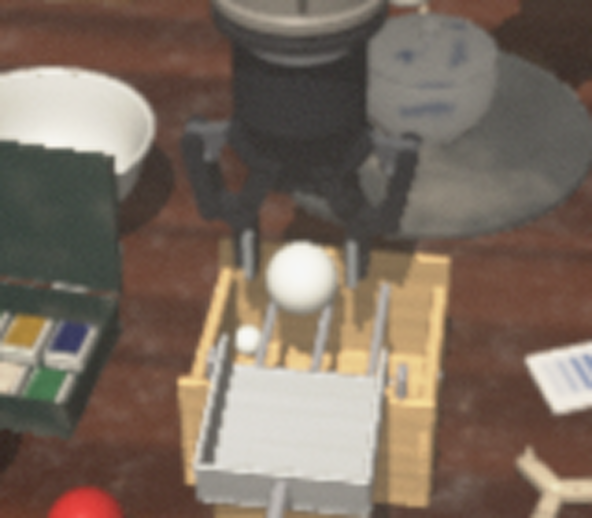

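The fingers straddle the ball at (248,255) and (353,265), with the ball at (302,276), so it's centred. I'll do the last 16 mm and close.

```bash
python3 -m jog '{"grip":[54,54,54,54,50],"dp":[[-0.5,5,0],[-0.5,10,0],[-0.5,14,0],[-0.5,16,0],[-0.5,16,0]],"angular":[[0,0,0],[0,0,0],[0,0,0],[0,0,0],[0,0,0]]}' 30
python3 -m jog '{"grip":[46,42,38,36,36],"dp":[[0,0,0],[0,0,0],[0,0,0],[0,0,0],[0,0,0]],"angular":[[0,0,0],[0,0,0],[0,0,0],[0,0,0],[0,0,0]]}' 35
python3 - <<'E'
from plan import *
np.set_printoptions(suppress=True)
d=save('side','side12')
cv2.imwrite('pics/side12z.png',cv2.resize(d['img'][150:290,190:350,::-1],None,fx=3.7,fy=3.7,interpolation=cv2.INTER_CUBIC))
s=bot.get_state();print(s['gripper_width'],s['tcp_pos'],s['force'])
E
```

```text
t: 12.83
tcp_pos: [0.4521, 0.1615, 0.0616]
ee_rot: [-1.571, 0.02, -0.02]
force: [-0.0, -0.3, 0.2]
gripper_width: 0.0501
t: 13.25
tcp_pos: [0.4529, 0.1618, 0.0623]
ee_rot: [-1.57, 0.019, -0.021]
force: [5.7, -0.1, 4.7]
gripper_width: 0.0425
0.042278816189811365 [0.45291573 0.16177208 0.06225872] [ 5.58086032 -1.01673036  4.7390492 ]
```

View pics/side12z.png

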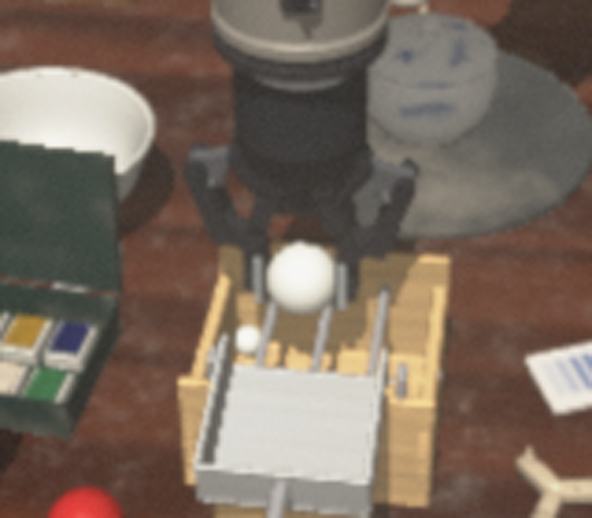

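```bash
python3 -m jog '{"grip":[36,36,36,36,36],"dp":[[0,-5,0],[0,-15,0],[0,-30,0],[0,-45,0],[0,-55,0]],"angular":[[0,0,0],[0,0,0],[0,0,0],[0,0,0],[0,0,0]]}' 50
python3 -m jog '{"grip":[36,36,36,36,36],"dp":[[0,-10,0],[0,-28,0],[0,-48,0],[0,-66,0],[0,-80,0]],"angular":[[0,0,0],[0,0,0],[0,0,0],[0,0,0],[0,0,0]]}' 50
python3 - <<'E'
from plan import *
np.set_printoptions(suppress=True)
d=save('side','side13')
cv2.imwrite('pics/side13z.png',cv2.resize(d['img'][110:270,190:350,::-1],None,fx=3.7,fy=3.7,interpolation=cv2.INTER_CUBIC))
s=bot.get_state();print(s['gripper_width'],s['tcp_pos'],s['force'])
plan([(.56,.08,.20,-10),(.6527,.0137,.18,-20),(.6527,.0137,.05,-20)])
E
```

```text
t: 13.72
tcp_pos: [0.4519, 0.1617, 0.1184]
ee_rot: [-1.571, 0.02, -0.02]
force: [0.3, -0.8, -0.9]
gripper_width: 0.0417
t: 14.13
tcp_pos: [0.452, 0.1617, 0.1985]
ee_rot: [-1.571, 0.02, -0.02]
force: [0.2, -0.3, -1.2]
gripper_width: 0.0418
0.04193461980413116 [0.45296702 0.1621228  0.20059386] [1.07833698 1.40443104 2.61062181]
(0.56, 0.08, 0.2, -10) dp [109.1   0.8 -79.4] per5 [ 21.8   0.2 -15.9] ang [-0.1  8.5  0.2] n 135
(0.6527, 0.0137, 0.18, -20) dp [102.8  20.  -49.2] per5 [20.6  4.  -9.8] ang [ 0. 10.  0.] n 116
(0.6527, 0.0137, 0.05, -20) dp [  0. 130.   0.] per5 [ 0. 26.  0.] ang [0. 0. 0.] n 130
```

View pics/side13z.png

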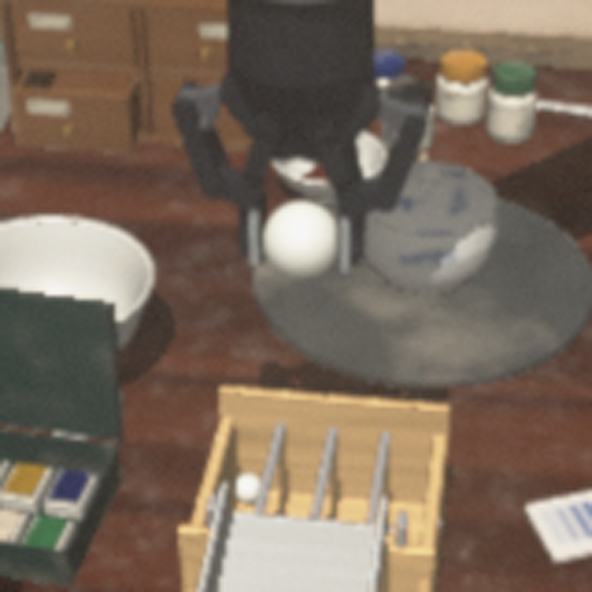

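The ball is held at (302,237). Next is the bowl.

```bash
python3 -m jog '{"grip":[36,36,36,36,36],"dp":[[10,0,-7],[30,0,-21],[55,0,-39],[80,0,-56],[104,0,-73]],"angular":[[0,0,0],[0,0,0],[0,0,0],[0,0,0],[0,0,0]]}' 50
python3 -m jog '{"grip":[36,36,36,36,36],"dp":[[25,0,-18],[50,5,-36],[75,10,-54],[92,15,-65],[99.5,20,-70]],"angular":[[0,0,0],[0,0,0],[0,0,0],[0,0,0],[0,0,0]]}' 50
python3 -m jog '{"grip":[36,36,36,36,36],"dp":[[0,10,0],[0,25,0],[0,40,0],[0,50,0],[0,55,0]],"angular":[[0,0,0],[0,0,0],[0,0,0],[0,0,0],[0,0,0]]}' 50
python3 - <<'E'
from plan import *
np.set_printoptions(suppress=True)
d=save('side','side14')
cv2.imwrite('pics/side14z.png',cv2.resize(d['img'][80:240,120:300,::-1],None,fx=3.7,fy=3.7,interpolation=cv2.INTER_CUBIC))
s=bot.get_state();print(s['gripper_width'],s['tcp_pos'],s['force'])
plan([(.6527,.0137,.031,-1.5)])
E
```

```text
t: 14.6
tcp_pos: [0.5553, 0.0841, 0.196]
ee_rot: [-1.571, 0.021, -0.019]
force: [1.3, 0.7, -0.1]
gripper_width: 0.0421
t: 15.02
tcp_pos: [0.6535, 0.01, 0.175]
ee_rot: [-1.571, 0.024, -0.021]
force: [-2.2, -0.4, -0.8]
gripper_width: 0.0419
t: 15.43
tcp_pos: [0.6504, 0.014, 0.1198]
ee_rot: [-1.571, 0.022, -0.017]
force: [0.0, -0.9, -1.0]
gripper_width: 0.0416
0.041710285252622534 [0.65048274 0.01390482 0.1197361 ] [-0.36796932  0.07167934 -2.18959789]
(0.6527, 0.0137, 0.031, -1.5) dp [ 2.5 88.7 -0.2] per5 [ 0.5 17.7 -0. ] ang [-0.   0.1 -0.2] n 89
```

View pics/side14z.png

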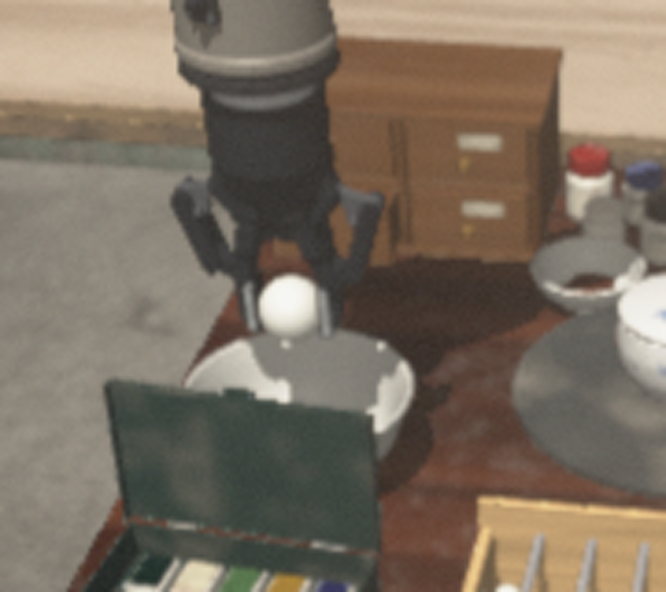

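```bash
python3 - <<'E'
from plan import *
s=load('side14');t=load('top0')
for p in [(.6527,.0137,.073),(.7317,.0137,.073),(.5737,.0137,.073)]:
    u=proj(s,np.array(p)); print(u,(u-[120,80])*3.7)
E
python3 -m jog '{"grip":[36,36,36,36,36],"dp":[[1,10,0],[2,25,0],[2.5,40,0],[2.5,50,0],[2.5,55,0]],"angular":[[0,0,0],[0,0,0],[0,0,0],[0,0,0],[0,0,0]]}' 50
python3 - <<'E'
from plan import *
d=save('side','side15')
cv2.imwrite('pics/side15z.png',cv2.resize(d['img'][80:240,120:300,::-1],None,fx=3.7,fy=3.7,interpolation=cv2.INTER_CUBIC))
E
```

```text
[200.49424352 184.73723859] [297.82870103 387.52778279]
[170.11701601 182.71690081] [185.43295924 380.05253301]
[231.06733575 186.76751683] [410.94914228 395.03981226]
t: 15.9
tcp_pos: [0.6534, 0.0133, 0.0644]
ee_rot: [-1.571, 0.022, -0.018]
force: [-0.3, 1.1, -1.5]
gripper_width: 0.0418
```

View pics/side15z.png

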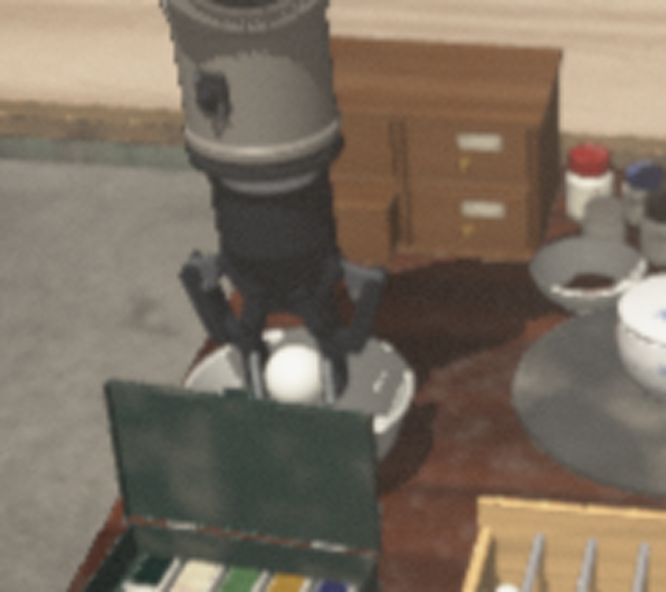

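```bash
python3 -m jog '{"grip":[36,36,36,36,36],"dp":[[0,8,0],[0,16,0],[0,24,0],[0,30,0],[0,30,0]],"angular":[[0,0,0],[0,0,0],[0,0,0],[0,0,0],[0,0,0]]}' 40
python3 -m jog '{"grip":[40,44,48,54,56],"dp":[[0,0,0],[0,0,0],[0,0,0],[0,0,0],[0,0,0]],"angular":[[0,0,0],[0,0,0],[0,0,0],[0,0,0],[0,0,0]]}' 20
python3 -m jog '{"grip":[56,56,56,56,56],"dp":[[0,0,0],[0,0,0],[0,0,0],[0,0,0],[0,0,0]],"angular":[[0,0,0],[0,0,0],[0,0,0],[0,0,0],[0,0,0]]}' 20
python3 - <<'E'
from plan import *
d=save('side','side16')
cv2.imwrite('pics/side16z.png',cv2.resize(d['img'][80:240,120:300,::-1],None,fx=3.7,fy=3.7,interpolation=cv2.INTER_CUBIC))
E
```

```text
t: 16.37
tcp_pos: [0.6537, 0.0133, 0.0354]
ee_rot: [-1.571, 0.022, -0.019]
force: [-0.0, -0.1, -0.5]
gripper_width: 0.0416
t: 16.78
tcp_pos: [0.6547, 0.0133, 0.0373]
ee_rot: [-1.571, 0.02, -0.021]
force: [-0.1, 0.3, 0.2]
gripper_width: 0.0562
t: 17.2
tcp_pos: [0.6545, 0.0133, 0.0369]
ee_rot: [-1.571, 0.02, -0.02]
force: [-0.0, 0.4, 0.1]
gripper_width: 0.0558
```

View pics/side16z.png

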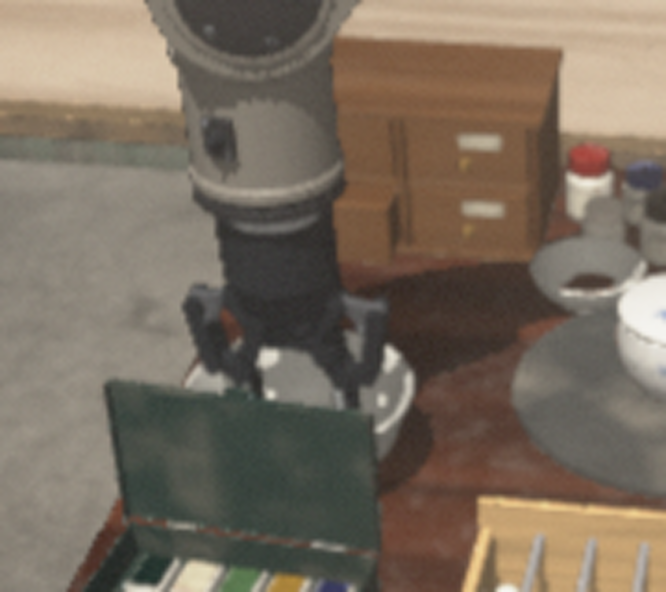

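Released: the fingers stand clear at 56 mm and the contact force is close to zero. I'll rise straight up and back away.

```bash
python3 -m jog '{"grip":[56,56,56,56,56],"dp":[[0,-8,0],[0,-25,0],[0,-50,0],[0,-80,0],[0,-110,0]],"angular":[[0,0,0],[0,0,0],[0,0,0],[0,0,0],[0,0,0]]}' 20
python3 -m jog '{"grip":[56,56,56,56,56],"dp":[[0,-30,0],[0,-70,-5],[0,-105,-20],[0,-130,-50],[0,-140,-85]],"angular":[[0,0,0],[0,0,0],[0,0,0],[0,0,0],[0,0,0]]}' 20
python3 -m jog '{"grip":[56,56,56,56,56],"dp":[[0,0,-30],[0,0,-65],[0,0,-95],[0,0,-115],[0,0,-120]],"angular":[[0,0,0],[0,0,0],[0,0,0],[0,0,0],[0,0,0]]}' 20
python3 - <<'E'
from plan import *
save('side','side17');save('top','top17')
s=bot.get_state();print(s['t'],s['tcp_pos'])
E
```

```text
t: 17.67
tcp_pos: [0.654, 0.0134, 0.1484]
ee_rot: [-1.57, 0.021, -0.019]
force: [0.8, 0.6, -0.3]
gripper_width: 0.056
t: 18.08
tcp_pos: [0.6534, -0.0701, 0.2924]
ee_rot: [-1.57, 0.013, -0.022]
force: [0.6, -0.3, -0.1]
gripper_width: 0.0556
t: 18.5
tcp_pos: [0.6483, -0.1965, 0.2872]
ee_rot: [-1.572, 0.024, -0.024]
force: [-0.4, 0.5, 0.3]
gripper_width: 0.056
18.6 [ 0.64885063 -0.1927774   0.28715357]
```

View pics/side17.png

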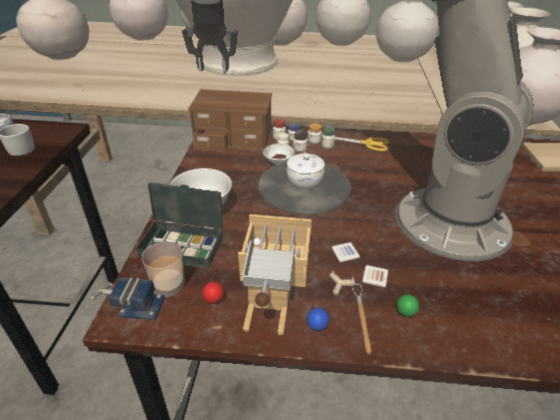

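View pics/top17.png

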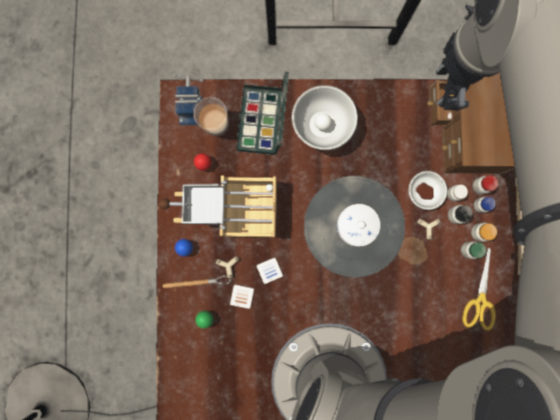

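```bash
for i in 1 2; do python3 -m jog '{"grip":[56,56,56,56,56],"dp":[[0,0,0],[0,0,0],[0,0,0],[0,0,0],[0,0,0]],"angular":[[0,0,0],[0,0,0],[0,0,0],[0,0,0],[0,0,0]]}' 20 | grep -E "t:|force"; done
python3 - <<'E'
from plan import *
np.set_printoptions(suppress=True,precision=4)
a=load('top17');d=save('top','top18')
cv2.imwrite('pics/top18z.png',cv2.resize(d['img'][75:250,150:380,::-1],None,fx=3.4,fy=3.4,interpolation=cv2.INTER_CUBIC))
print('diff',np.abs(a['img'].astype(int)-d['img'])[85:155,290:360].mean())
print('ball top',dep(d,321,121),'small',dep(d,269,187))
for p in[(294,119),(355,119),(324,89),(324,149)]:
    u,v=p;print(max((dep(d,uu,vv)[2],uu,vv) for uu in range(u-4,u+5) for vv in range(v-4,v+5)))
E
```

```text
t: 19.02
ee_rot: [-1.571, 0.019, -0.02]
force: [0.6, 0.2, -0.1]
t: 19.43
ee_rot: [-1.571, 0.02, -0.02]
force: [-0.5, 0.4, 0.1]
diff 0.8313605442176871
ball top [0.6506 0.019  0.0462] small [0.4885 0.149  0.0242]
(np.float64(0.07365618831673926), 293, 116)
(np.float64(0.07395802215008374), 356, 116)
(np.float64(0.07485054139044078), 326, 86)
(np.float64(0.07443850154646103), 324, 148)
```

View pics/top18z.png

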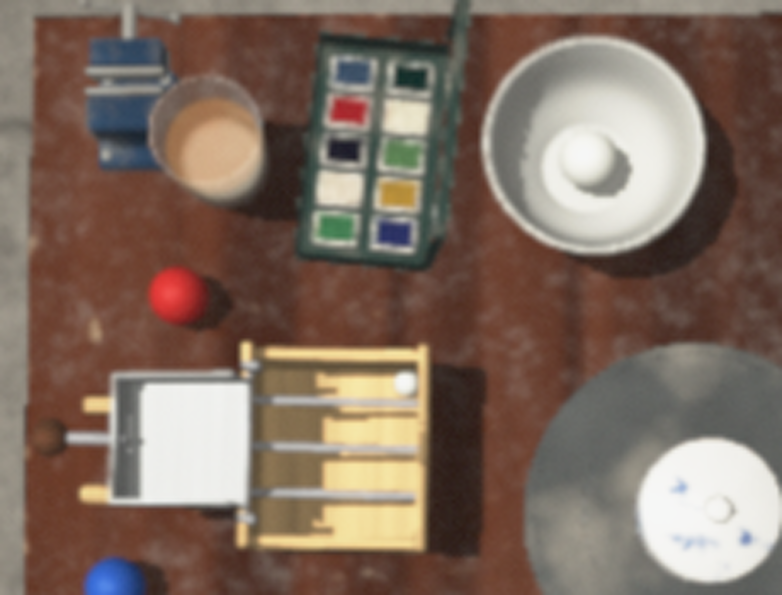

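The large ball is resting in the bowl, at (588,157) in the zoomed view. The rim is level at 73–75 mm on all sides, and the small ball's top is at 24 mm, so it is in the tray. Handing in.

```bash
python3 -c "
from bench import bot
print(bot.close_job())"
```

```text
the job is handed in; nothing more can be done
None
```

The job is done and handed in at about 19.5 s of the 48 s allowed. I lifted the pan by its knob to about 0.9 rad, held it over 1 s, then lowered it and let go. Both balls rolled out onto the bars. I picked the large one off them and released it in the white bowl.

The last checks agreed with each other:
- **Large ball:** it was at rest in the bowl, with no visible movement between the last two pictures. The depth reading on its top was 46 mm, against about 51 mm expected for a ball on the bowl's floor.
- **Bowl:** it was upright, with the rim level at 73.7–74.9 mm on all four sides.
- **Small ball:** it was in the tray, with its top at 24 mm, as expected for a 19 mm ball on the 5 mm floor.
- **Robot:** it was clear of everything, with the wrist force under 1 N. The largest reading I saw all job was about 13 N.

One small disagreement: the gripper read about 2 mm narrow on both grasps, 24 mm on the 26 mm knob and 42 mm on the 44 mm ball. It did no harm.

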